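# Swing the drain hook over its tray and hang up the slide rack

## Task

The slide rack has to drain over the steel drip tray. First, while the rack still stands on the desk, swing the swivel hook on the stand round until its hooked end is over the middle of the tray; then pick up the rack by its grip, hang its wire loop in the hook and let go, so that it hangs still and upright over the tray. Do not tip the rack, and leave the tray, the black case, the bottle and the dish where they are.

Things in the scene. Friction and masses are not known exactly. Their poses are not given: they have to be found in the camera images.
- stand: Fixed drain stand: round dark steel foot 96 mm across, thin post 14 mm across, with a hub (28 mm across, z 190 to 220 mm) turning on top. Origin under the centre of the foot, on the desk, on the vertical turning axis. A tall fixed microscope stands well to the right (about x 0.57, y -0.35, reaching from y -0.22): swing the arm in from the start pose close to the base.
- hook_arm (a joint): Angle of the swivel hook about the stand's vertical axis, rad: 0 = hook points toward the robot (-x), positive = counter-clockwise from above (+1.57: toward -y, -1.57: toward +y); range -2.8 to 2.8. Friction (about 0.12 N m) holds it where it is left; about 1.5 N sideways on the rod turns it. A short thumbscrew reaches 30 mm out on the far side of the hub.
- hook_seat (a point): Top of the rod at the lowest point of the hook, 130 mm from the turning axis, 194 mm above the desk; the loop is to rest here. The steel rod is 8 mm thick: level, centreline 205 mm above the desk, out to 105 mm from the axis, then dips to the seat and rises to its tip, 155 mm from the axis, top of tip 210 mm above the desk.
- tray: Open shallow drip tray of plain steel, 120 x 100 x 20 mm, loose, 0.6 kg, walls 3 mm; 100 mm side along its own y. Origin under its centre. Stands either on the left or on the right of the stand; its centre is 125 to 160 mm from the turning axis.
- tray_mid (a point): Centre of the tray's inner floor.
- rack: Slide staining rack of steel with glass slides, loose, 0.2 to 0.33 kg, 84 (its x) x 60 (its y) mm, 157 mm tall in all; the body is solid, 50 mm tall. Above it stands a wire loop, and above the loop's apex, on a 12 mm wide neck, a flat grey grip. Origin under the centre of the body, z up.
- rack_eye (a point): Underside of the wire at the apex of the rack's loop, 102 mm above the rack's underside; rests on the hook seat when hung. The wire is 6 mm thick, the loop lies in the rack's x-z plane: uprights at x = +-34 mm to z = 92 mm, then sloping up to the apex. The opening is 62 mm wide and 52 mm high under the apex; the hook passes through along the rack's y.
- rack_grip (a point): Where to take the rack, 148 mm above its underside, 46 mm above rack_eye. The grip is 10 mm thick (along the rack's y), 40 mm wide (along its x) and spans z = 121 to 157 mm of the rack; fingers pinch it from above across the 10 mm.
- case: Closed black case, 74 x 111 x 30 mm, lying on the other side of the stand from the tray. Bystander. Origin under its centre.
- bottle: Small brown dropper bottle, 32 mm across, 70 mm tall, in front and to the right of the stand. Bystander. Origin under its centre.
- dish: Shallow round dish, 63 mm across, 13 mm tall, behind the stand. Bystander. Origin under its centre.

How it is judged (in metres and radians):
On the way:
1. the hook is turned over the tray (seat within 45 mm of the tray's middle, seen from above, and at rest) while the rack still stands on the desk (horizontal distance between hook_seat and tray_mid below 0.045 m and velocity of joint hook_arm between -0.1 and 0.1 rad/s and height (world z) of rack below 0.01 m), for 0.2 s.
At the end, for the whole second after the job is handed in: The released rack hangs at rest with its weight on the hook, loop apex within 20 mm of the hook seat, underside over 60 mm above the desk, upright within 0.25 rad; the hook is still and its seat within 45 mm (from above) of the tray's middle (horizontal distance between hook_seat and tray_mid below 0.045 m and velocity of joint hook_arm between -0.1 and 0.1 rad/s and distance between rack_eye and hook_seat below 0.02 m and contact force between rack and stand above 1 N and height (world z) of rack above 0.06 m and angle between rack's own z axis and vertical below 0.25 rad and linear speed of rack below 0.05 m/s); the robot touches nothing.
It fails at once if the rack is tipped by more than 0.7 rad (angle between rack's own z axis and vertical above 0.7 rad).
It fails at once if the drip tray is moved more than 30 mm (distance of tray from where it was at the start of the episode above 0.03 m).
It fails at once if the black case is moved more than 30 mm (distance of case from where it was at the start of the episode above 0.03 m).
It fails at once if the bottle is moved more than 30 mm (distance of bottle from where it was at the start of the episode above 0.03 m).
It fails at once if the dish is moved more than 30 mm (distance of dish from where it was at the start of the episode above 0.03 m).
It also fails if it takes over 58 s, if anything falls off the work surface, if the arm or the gripper's body presses on something with over 40 N, if the wrist force passes 120 N, or if a joint passes its speed limit or range.

## Robot

A 6-joint arm with a two-finger parallel gripper is mounted at the origin on a cart in front of the work surface, level with it; the furniture and walls round the work are solid. World frame = base frame: x ahead of the robot, y to its left, z up, the work surface at z = 0. Lengths are in mm, angles in rad, forces in N, time in s.
With the tool pointing down it reaches from about 275 to 750 mm from the base axis. Payload 10.2 kg.
Tool frame: the origin (TCP) lies at the centre of the arm's flange, where the gripper is bolted on; the fingertips stand 173 mm ahead of it and the grasp point (between the pads) lies 155 mm ahead of it; z points along the fingers, y is the line along which they close (so a half turn about z gives the same grasp; the last joint's range is limited). The gripper opens to 85 mm and grips with 20 to 120 N. Pads are 22 mm wide; open, the fingers measure 114 mm over their backs; the gripper's body (76 mm by 85 mm) begins 54 mm behind the grasp point. The pads swing forward as they close: fully open they stand 13 mm farther back than shut.
Start: joints at [1.009, 0.313, 1.498, -0, 1.331, -0.223], TCP at [174.5, 495.159, 404.694] pointing down, gripper open.
Joint ranges: [-2.94, 2.94], [-0.97, 2.17], [0.19, 2.56], [-1.23, 4.37], [0.02, 3.11], [-2.88, 2.88]. Speed limits (rad/s): [2.39, 2.39, 3.01, 3.14, 3.14, 3.14].

## Interface

Orientations are given as a unit quaternion [w, x, y, z].
In Python, from rig import ctrl gives the robot as it stands.
- The arm moves only by the tool send_path, called after ">>>" as a command line: name --argument value ..., lists and objects as JSON in quotes. Schema: {"type":"object","properties":{"deltas":{"type":"array","items":{"type":"array","items":{"type":"array","items":{"type":"number"},"minItems":6,"maxItems":6},"minItems":1,"maxItems":8},"minItems":1,"maxItems":1},"aperture":{"type":"number"},"grip_force":{"type":"number"},"only":{"type":"string"},"quiet":{"type":"boolean"},"lines":{"type":"string"}},"required":["deltas"],"additionalProperties":false}. deltas is a list that holds a single list of rows (three levels of brackets), with 1 to 8 rows, each of 6 numbers: dx, dy, dz in normalised numbers (1 is 750 mm), then a rotation vector rx, ry, rz in normalised numbers (1 is pi rad); each row is the pose to reach, as a shift and turn from the pose commanded when the call began, along the tool's axes at that moment; what a row does not reach only later rows make up. A row lasts 1/10 s, in which the tool goes at most 50 mm and 0.15 rad, less where a joint would pass 70% of its speed; a pose out of reach is approached as far as the arm can. aperture is the opening from 0.0 (shut) to 1.0 (fully open), set as the call begins (left out keeps the last). The fingers move at their own pace and stop on an object; grip_force is the grip in N (left out, the last holds). Time passes only in rows, so rows that do not move let the fingers close. The tool returns the time, the measured TCP pose, the force, the opening and the grip force at its end. only (a regular expression) keeps the lines of the reply that match it, lines (a string "A,B") keeps lines A to B, and quiet returns only ok. Shift and turn numbers lie between -1 and 1, and a call with a number outside is refused. Input that does not fit is refused with a message, and nothing moves.
- ctrl.sense(): the state, without advancing time (a new reading comes with each control period).
- ctrl.capture(name): name is "scene" or "top" or "wrist"; returns the picture (400x640x3 uint8, red, green, blue); there is no depth.
- ctrl.calibration(name): a dict with "fx", "fy", "cx", "cy" (pixels), "position" and "attitude" of the camera in the world. Camera axes: x right, y down, z forward; pixel columns grow to the right and rows downward; lengths in mm; the calibration is good to about 2 mm. A picture is of the moment at which its call begins: read the wrist's pose just before it. calibration takes no time and is no camera call; for the wrist camera it gives the pose at the moment of the call.
- ctrl.finish_job(): hands the job in; it is judged then, once.
The state is a dict: "time_s": time; "joints": joint angles; "dq": joint speeds; "tau": joint torques, N m; "eef_pos": TCP position; "ee_rot": TCP orientation; "force": force on the tool from outside, world axes, zero at the start; "wrist_torque": the same for the moment, N m; "grip_width": opening from 0.0 (shut) to 1.0 (fully open); "grip_force": force on a finger pad.
Only numpy, scipy, OpenCV 4.12 (cv2) and the standard library are available. Lean on these libraries where they do the work, as an engineer would, in place of code of your own. Each camera call takes 0.05 s, during which the arm holds its last target. There are 200 camera calls.

## Working session

There is one attempt and no reset: what is moved stays moved. The work goes in short steps, Python scripts to look and compute and a tool call to move; the robot and the scene stay as the last step left them, time stands still between calls to the robot, and variables do not carry over. Pictures are saved under pics/ and viewed, at most 10 in all, crops included, and the job is handed in when it is done.

```bash
ls; mkdir -p pics
```

Run:
```python
from rig import ctrl
import cv2
for n in ("top","scene"):
    im=ctrl.capture(n); cv2.imwrite(f"pics/{n}0.png",im[:,:,::-1]); print(n,ctrl.calibration(n))
s=ctrl.sense();print(s)
```

```text
pics
rig.py
top {'fx': 392.6331223236012, 'fy': 392.6331223236012, 'cx': 317.25157533687445, 'cy': 198.53138458002994, 'position': array([ 401.60333738,   59.62707824, 1063.51932856]), 'attitude': array([-0.05367586,  0.71226324, -0.69595242,  0.07382552])}
scene {'fx': 363.1853348456512, 'fy': 363.1853348456512, 'cx': 311.7407909349567, 'cy': 199.926617709569, 'position': array([  85.05072974, -416.82822114,  652.30763715]), 'attitude': array([-0.39823558,  0.8262522 , -0.36062582,  0.16930666])}
{'time_s': 0.1, 'joints': array([ 1.00863568e+00,  3.13413680e-01,  1.49832807e+00, -7.89324890e-06,
        1.33100933e+00, -2.23395407e-01]), 'dq': array([-0.00097151,  0.00156316, -0.00317603,  0.00091282, -0.00085375,
        0.0001184 ]), 'tau': array([ 3.39685466e-03, -4.12897611e+01, -2.60142034e+01, -7.17464036e-05,
        2.97160841e-03, -1.93186003e-05]), 'eef_pos': array([174.466495  , 495.13829075, 404.19458156]), 'ee_rot': array([-2.18155593e-04,  1.68572881e-01,  9.85689022e-01, -5.36571240e-04]), 'force': array([0.65071703, 0.83012155, 0.52505099]), 'wrist_torque': array([ 0.02825925, -0.00918517, -0.03416016]), 'grip_force': 0.0, 'grip_width': 1.003770891338852}
```

View pics/top0.png

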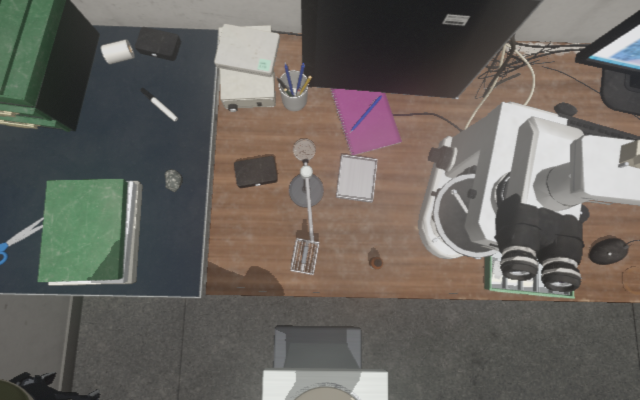

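View pics/scene0.png

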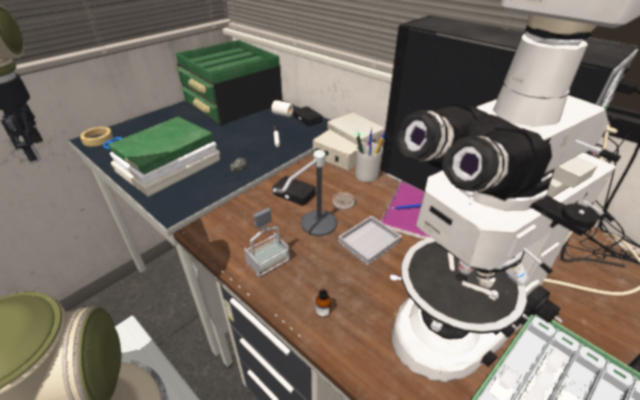

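The top view shows the hub (307,171), the rod running to about (311,240), the rack (305,257), and the tray to the right of the stand (357,177). The case is at (255,170), the bottle at (375,258) and the dish at (304,150). I'll enlarge both views.

Create h.py:
```python
import numpy as np, cv2
from rig import ctrl
from scipy.spatial.transform import Rotation as R
def rot(q): return R.from_quat(np.roll(q,-1))
def ray(c,uv):
    d=rot(c["attitude"]).apply([(uv[0]-c["cx"])/c["fx"],(uv[1]-c["cy"])/c["fy"],1.]); return c["position"],d/np.linalg.norm(d)
def atz(c,uv,z):
    p,d=ray(c,uv); return p+d*(z-p[2])/d[2]
def tri(obs):
    A=np.zeros((3,3));b=np.zeros(3)
    for c,uv in obs:
        p,d=ray(c,uv);M=np.eye(3)-np.outer(d,d);A+=M;b+=M@p
    return np.linalg.solve(A,b)
def proj(c,X):
    v=rot(c["attitude"]).inv().apply(np.asarray(X)-c["position"]); return np.array([c["fx"]*v[0]/v[2]+c["cx"],c["fy"]*v[1]/v[2]+c["cy"]])
def crop(src,x0,y0,w,h,k,out):
    im=cv2.imread(src)[y0:y0+h,x0:x0+w]; cv2.imwrite(out,cv2.resize(im,None,fx=k,fy=k,interpolation=cv2.INTER_CUBIC))
```

```bash
python3 -c "
from h import *
crop('pics/top0.png',280,140,110,140,4,'pics/topc.png')
crop('pics/scene0.png',230,140,180,140,4,'pics/scenec.png')"
```

```text
(no output)
```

View pics/topc.png

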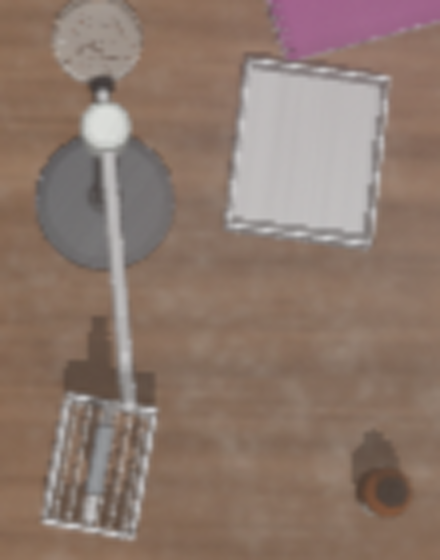

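View pics/scenec.png

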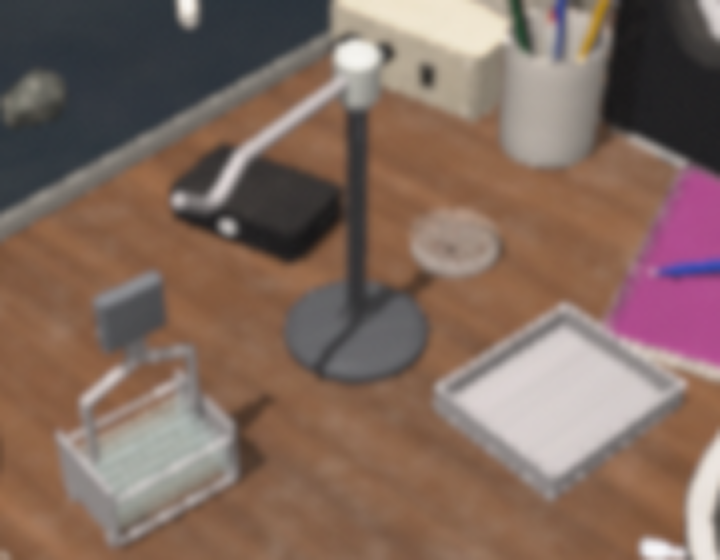

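Add to h.py:
```python
T=ctrl.calibration("top");S=ctrl.calibration("scene")
tp=lambda u,v:(T,(280+u/4,140+v/4)); sp=lambda u,v:(S,(230+u/4,140+v/4))
```

Run:
```python
from h import *
np.set_printoptions(precision=1,suppress=True)
print("hub top",tri([tp(106,125),sp(357,52)]))
print("foot",tri([tp(106,202),sp(357,332)]),atz(*tp(106,202),5))
tr=[(250,58),(390,78),(370,245),(227,227)]; sr=[(567,306),(686,382),(550,495),(437,392)]
# order: top far-left, far-right, near-right, near-left ; scene top, right, bottom,left
P=[tri([tp(*a),sp(*b)]) for a,b in zip(tr,sr)];print("tray",P,np.mean(P,0)); print(np.mean([atz(*tp(*a),20) for a in tr],0))
print("rack top corners@50",[atz(*tp(*a),50) for a in [(62,395),(157,405),(135,540),(43,525)]])
print("grip far/near",atz(*tp(106,425),157),atz(*tp(93,495),157))
print("grip mid tri",tri([tp(99,460),sp(127,288)]))
print("rod tip",tri([tp(130,403),sp(180,198)]),"bend",atz(*tp(119,290),209))
print("bottle",atz(*tp(390,490),70))
```

```text
hub top [617.8  62.  215.7]
foot [618.4  61.1  -0.7] [616.9  61.3   5. ]
tray [array([719.4, -35.9,  14.8]), array([ 707.5, -133.4,   17.6]), array([ 590.7, -120. ,    1. ]), array([600.6, -21.9,  12. ])] [654.6 -77.8  11.3]
[653.1 -76.9  20. ]
rack top corners@50 [array([480.4,  86.3,  50. ]), array([475.4,  25.1,  50. ]), array([389.8,  37.4,  50. ]), array([398. ,  95.9,  50. ])]
grip far/near [455.5  57.8 157. ] [415.7  64.2 157. ]
grip mid tri [436.   61.1 153.2]
rod tip [464.8  45.2 204.9] bend [526.3  52.6 209. ]
bottle [ 424.1 -121.6   70. ]
```

Estimates so far:

| Item | Position (mm) | Angle |
|---|---|---|
| Stand axis | (618, 61.5) | – |
| Hook | – | ≈ 0.1 rad |
| Tray middle | (653, -77) | hook target ≈ 1.82 rad |
| Rack | (436, 61) | yaw ≈ -0.145 rad |

I'll move in with the fingers shut and turn the tool axes to line up with the world.

The rows are not in the units I measure in: shifts go in shares of 750 mm and turns go in shares of pi rad. I convert before sending: -230 mm is -0.3067, -130 mm is -0.1733, -0.34 rad is -0.1082.

>>> send_path --deltas '[[[-0.04,-0.0227,0,0,0,-0.0159],[-0.0867,-0.0493,0,0,0,-0.0382],[-0.14,-0.08,0,0,0,-0.0637],[-0.1933,-0.1107,0,0,0,-0.0891],[-0.2467,-0.14,0,0,0,-0.1082],[-0.2867,-0.1627,0,0,0,-0.1082],[-0.3067,-0.1733,0,0,0,-0.1082],[-0.3067,-0.1733,0,0,0,-0.1082]]]' --aperture 0.0 --grip_force 40

```text
time_s: 0.9
eef_pos: [349.4, 294.8, 404.4]
ee_rot: [-0.0, 0.001, 1.0, -0.0]
force: [-1.1, 0.6, 0.0]
grip_width: -0.002
grip_force: 0.0
```

```bash
python3 -c "
from h import *
s=ctrl.sense();print(s['eef_pos'],rot(s['ee_rot']).as_matrix().round(3))"
```

```text
[349.35913047 294.81596824 404.42502547] [[-1.     0.002 -0.   ]
 [ 0.002  1.    -0.   ]
 [ 0.    -0.    -1.   ]]
```

To row units: -190 mm is -0.2533, -173 mm is -0.2307.

>>> send_path --deltas '[[[-0.0333,-0.0373,0,0,0,0],[-0.0773,-0.0853,0,0,0,0],[-0.1267,-0.1387,0,0,0,0],[-0.1733,-0.1907,0,0,0,0],[-0.2107,-0.232,0,0,0,0],[-0.2307,-0.2533,0,0,0,0],[-0.2307,-0.2533,0.0333,0,0,0],[-0.2307,-0.2533,0.0613,0,0,0]]]'

```text
time_s: 1.7
eef_pos: [521.5, 106.7, 357.5]
ee_rot: [-0.0, -0.0, 1.0, 0.0]
force: [-0.2, -0.5, -0.6]
grip_width: -0.001
grip_force: 0.0
```

Run:
```python
from h import *
ctrl.sense(); im=ctrl.capture("top"); cv2.imwrite("pics/t1.png",im[:,:,::-1])
print(ctrl.sense()["eef_pos"])
th0=0
for th in np.arange(-0.3,1.66,0.15): print(round(th,2),(618-103*np.cos(th)).round(),(61.5-103*np.sin(th)).round())
```

```text
[520.80756138 106.92302813 354.12925476]
-0.3 520.0 92.0
-0.15 516.0 77.0
0.0 515.0 62.0
0.15 516.0 46.0
0.3 520.0 31.0
0.45 525.0 17.0
0.6 533.0 3.0
0.75 543.0 -9.0
0.9 554.0 -19.0
1.05 567.0 -28.0
1.2 581.0 -35.0
1.35 595.0 -39.0
1.5 611.0 -41.0
1.65 626.0 -41.0
```

To row units: -114 mm is -0.152, -102 mm is -0.136.

>>> send_path --deltas '[[[0.0027,-0.0173,0,0,0,0],[0.008,-0.0373,0,0,0,0],[0.0093,-0.0573,0,0,0,0],[0.008,-0.0787,0,0,0,0],[0.0027,-0.0987,0,0,0,0],[-0.004,-0.1173,0,0,0,0],[-0.0147,-0.136,0,0,0,0],[-0.028,-0.152,0,0,0,0]]]'

```text
time_s: 2.55
eef_pos: [543.2, -9.0, 358.8]
ee_rot: [-0.0, -0.0, 1.0, 0.0]
force: [-0.3, 1.0, -0.6]
grip_width: -0.0
grip_force: 0.7
```

>>> send_path --deltas '[[[-0.0067,-0.0067,0,0,0,0],[-0.0147,-0.0133,0,0,0,0],[-0.032,-0.0253,0,0,0,0],[-0.0507,-0.0347,0,0,0,0],[-0.0693,-0.04,0,0,0,0],[-0.088,-0.0427,0,0,0,0],[-0.0987,-0.0427,0,0,0,0],[-0.0987,-0.0427,0,0,0,0]]]'

```text
time_s: 3.35
eef_pos: [617.2, -39.5, 358.3]
ee_rot: [-0.0, -0.001, 1.0, -0.0]
force: [0.4, -0.8, 0.3]
grip_width: -0.001
grip_force: 0.0
```

Run:
```python
from h import *
print(ctrl.sense()["eef_pos"])
for n in("top","scene"): cv2.imwrite(f"pics/{n}2.png",ctrl.capture(n)[:,:,::-1])
crop('pics/top2.png',270,120,130,150,3,'pics/a.png');crop('pics/scene2.png',230,120,180,150,3,'pics/b.png')
a=cv2.imread('pics/a.png');b=cv2.imread('pics/b.png');c=np.zeros((450,930,3),np.uint8);c[:,:390]=a;c[:,390:]=b
cv2.imwrite('pics/c2.png',cv2.resize(c,None,fx=.86,fy=.86))
```

```text
[617.17356243 -39.49943364 358.34794507]
```

View pics/c2.png

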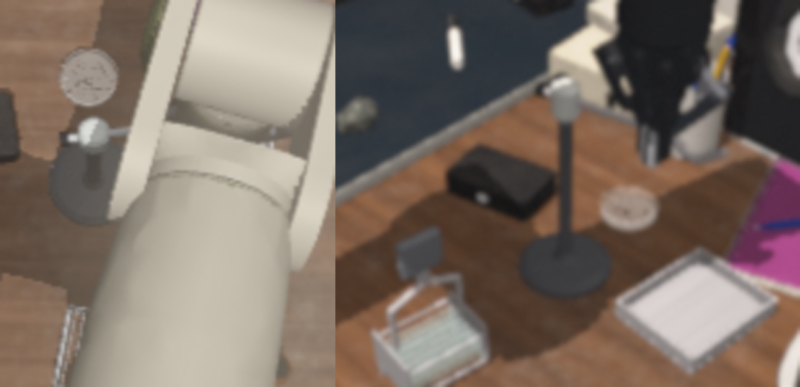

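The fingers have pushed the rod round. In the top crop, the thumbscrew is at (68,138), the hub at (93,133) and the rod leaves at (130,131). The arm hides the hook end, so I'll back off and lift, then move toward the rack and look again.

To row units: 215 mm is 0.2867, 185 mm is 0.2467.

>>> send_path --deltas '[[[0.02,0,0,0,0,0],[0.0533,0,0,0,0,0],[0.0667,0,-0.0467,0,0,0],[0.0867,0,-0.0827,0,0,0],[0.1333,0.04,-0.0827,0,0,0],[0.1933,0.08,-0.0827,0,0,0],[0.2467,0.1133,-0.0827,0,0,0],[0.2867,0.1333,-0.0827,0,0,0]]]' --aperture 1.0

```text
time_s: 4.25
eef_pos: [398.6, 61.6, 420.7]
ee_rot: [0.0, -0.001, 1.0, 0.0]
force: [0.2, 0.5, 0.3]
grip_width: 0.996
grip_force: 0.0
```

>>> send_path --deltas '[[[0.0267,0,0,0,0,0],[0.0467,0,0,0,0,0],[0.0467,0,0,0,0,0]]]'

```text
time_s: 4.55
eef_pos: [364.9, 60.5, 421.0]
ee_rot: [0.001, -0.001, 1.0, -0.0]
force: [0.9, -0.2, 0.5]
grip_width: 1.001
grip_force: 0.0
```

Run:
```python
from h import *
s=ctrl.sense();W=ctrl.calibration("wrist");im=ctrl.capture("wrist");print(s["eef_pos"],W)
cv2.imwrite("pics/w3.png",im[:,:,::-1])
for n in("top","scene"): cv2.imwrite(f"pics/{n}3.png",ctrl.capture(n)[:,:,::-1])
crop('pics/top3.png',280,140,110,140,3,'pics/a.png');crop('pics/scene3.png',290,140,150,140,3,'pics/b.png')
a=cv2.imread('pics/a.png');b=cv2.imread('pics/b.png');cv2.imwrite('pics/c3.png',np.hstack([a,b]))
```

```text
[364.89072556  60.45863153 421.0433197 ] {'fx': 356.5470367646507, 'fy': 356.5470367646507, 'cx': 311.9158839487019, 'cy': 199.62763805124112, 'position': array([287.91469964,  59.80615884, 389.44674243]), 'attitude': array([0.10910849, 0.69829559, 0.69895077, 0.10929975])}
```

View pics/c3.png

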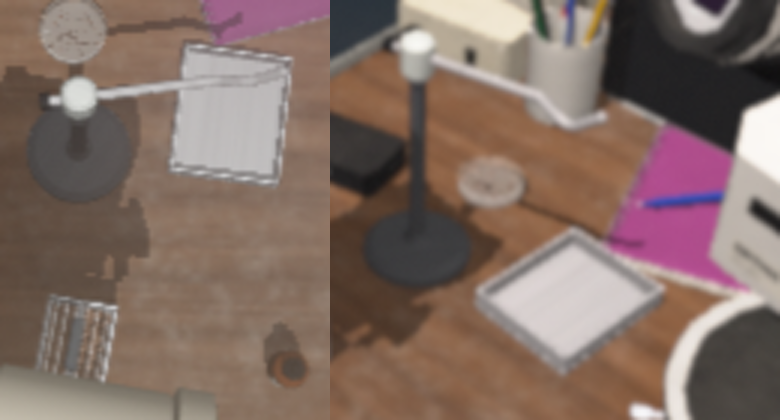

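View pics/w3.png

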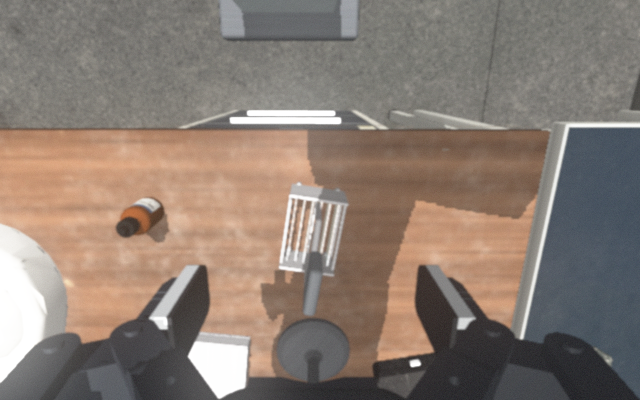

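Run:
```python
from h import *
np.set_printoptions(precision=1,suppress=True)
t=lambda u,v:(T,(280+u/3,140+v/3)); s=lambda u,v:(S,(290+(u-330)/3,140+v/3))
W=dict(fx=356.547,fy=356.547,cx=311.916,cy=199.628,position=np.array([287.91,59.81,389.45]),attitude=np.array([.10910849,.69829559,.69895077,.10929975]))
tip=tri([t(288,70),s(603,117)]);hub=tri([t(79,97),s(418,42)]);print(tip,hub)
for c in ((618,61.5),hub[:2]):
  v=tip[:2]-c;print("theta",np.arctan2(-v[1],-v[0]),np.hypot(*v))
v=atz(*t(288,70),206)-atz(*t(79,97),222); print(v, np.arctan2(-v[1],-v[0]))
v=atz(*t(225,82),207)-atz(*t(79,97),222); print(v, np.arctan2(-v[1],-v[0]))
g=[(455.5,57.8,157),(415.7,64.2,157),(436,61,157)]
for p in g: print(proj(W,p))
print("wrist grip@157",atz(W,(316,253),157),atz(W,(311,312),157))
print("grip tri", tri([(W,(316,253)),tp(106,425)]),tri([(W,(311,283)),tp(99,460),sp(127,288)]))
print("body corners@50",[atz(W,p,50) for p in [(292,185),(347,190),(333,275),(280,268)]])
```

```text
[642.3 -94.1 205.3] [616.6  61.7 213.5]
theta 1.7257817439062528 157.47956561133867
theta 1.7344321189780951 157.92836807032933
[  29.5 -157.3  -16. ] 1.7559520796030612
[  18.5 -109.5  -15. ] 1.7380233499532975
[309.  315.6]
[317.7 269.1]
[313.3 293.4]
wrist grip@157 [402.7  62.9 157. ] [452.3  59.3 157. ]
grip tri [462.6  61.   36.1] [434.6  60.5 151.4]
body corners@50 [array([381.5,  40.3,  50. ]), array([386.6,  94.7,  50. ]), array([481.5,  82.6,  50. ]), array([473.2,  26. ,  50. ])]
```

The rod now points at θ ≈ 1.735, with its seat at about (639, -67), roughly 17 mm from the tray middle, which is inside the limit. In the wrist view the grip is at (313,283), which triangulates to (435.5, 61), top near z 155, yaw -0.142. Now the grasp.

To row units: 112 mm is 0.1493, -70.5 mm is -0.094, 0.142 rad is 0.0452.

>>> send_path --deltas '[[[-0.0267,0,0,0,0,0.0159],[-0.06,0,0,0,0,0.0318],[-0.0867,0,0,0,0,0.0452],[-0.0933,0.0007,0.02,0,0,0.0452],[-0.094,0.0007,0.06,0,0,0.0452],[-0.094,0.0007,0.1,0,0,0.0452],[-0.094,0.0007,0.1333,0,0,0.0452],[-0.094,0.0007,0.1493,0,0,0.0452]]]' --aperture 1.0 --grip_force 60

```text
time_s: 5.5
eef_pos: [437.2, 60.6, 306.3]
ee_rot: [-0.002, 0.07, 0.998, 0.0]
force: [-0.4, 0.7, 0.3]
grip_width: 1.0
grip_force: 0.0
```

>>> send_path --deltas '[[[0,0,0.0053,0,0,0],[0,0,0.0067,0,0,0],[0,0,0.0067,0,0,0]]]'

```text
time_s: 5.8
eef_pos: [437.4, 60.6, 304.2]
ee_rot: [0.0, 0.07, 0.998, -0.0]
force: [0.2, 0.1, -0.3]
grip_width: 0.999
grip_force: 0.0
```

>>> send_path --deltas '[[[0,0,0,0,0,0],[0,0,0,0,0,0],[0,0,0,0,0,0],[0,0,0,0,0,0],[0,0,0,0,0,0],[0,0,0,0,0,0],[0,0,0,0,0,0],[0,0,0,0,0,0]]]' --aperture 0.0 --grip_force 60

```text
time_s: 6.6
eef_pos: [437.1, 60.7, 303.9]
ee_rot: [0.0, 0.07, 0.998, -0.0]
force: [1.4, -0.9, 3.3]
grip_width: 0.108
grip_force: 59.1
```

The rack is gripped (opening 0.108, about 9 mm, 59 N). I'll lift it straight up.

To row units: -122 mm is -0.1627, -117 mm is -0.156.

>>> send_path --deltas '[[[0,0,-0.008,0,0,0],[0,0,-0.024,0,0,0],[0,0,-0.0507,0,0,0],[0,0,-0.08,0,0,0],[0,0,-0.112,0,0,0],[0,0,-0.1387,0,0,0],[0,0,-0.156,0,0,0],[0,0,-0.1627,0,0,0]]]'

```text
time_s: 7.4
eef_pos: [436.8, 60.8, 426.7]
ee_rot: [0.001, 0.07, 0.998, -0.0]
force: [0.4, 0.4, -1.5]
grip_width: 0.109
grip_force: 58.4
```

Run:
```python
from h import *
s=ctrl.sense();p=s["eef_pos"];M=rot(s["ee_rot"]);print(p,s["force"],s["grip_width"],s["grip_force"])
for q in ((560,-125),(648,-123)): print(M.inv().apply([q[0]-p[0],q[1]-p[1],0]).round(1))
```

```text
[436.84619378  60.78943073 426.7284383 ] [ 0.40589539  0.35070973 -1.53378426] 0.10912251844978395 58.43171775341034
[-1.480e+02 -1.667e+02  1.000e-01]
[-2.348e+02 -1.524e+02  2.000e-01]
```

To row units: -167 mm is -0.2227, -160 mm is -0.2133, -0.306 rad is -0.0974.

>>> send_path --deltas '[[[-0.012,-0.0133,0,0,0,0],[-0.036,-0.04,0,0,0,-0.0159],[-0.0693,-0.0773,0,0,0,-0.0318],[-0.1053,-0.1173,0,0,0,-0.0509],[-0.14,-0.1573,0,0,0,-0.07],[-0.1693,-0.1907,0,0,0,-0.0859],[-0.1893,-0.2133,0,0,0,-0.0974],[-0.1973,-0.2227,0,0,0,-0.0974]]]'

```text
time_s: 8.2
eef_pos: [560.9, -127.9, 423.8]
ee_rot: [-0.001, -0.082, 0.997, 0.0]
force: [-0.9, 0.3, -2.2]
grip_width: 0.099
grip_force: 58.6
```

Run:
```python
from h import *
s=ctrl.sense();p=s["eef_pos"];M=rot(s["ee_rot"]);print(p,s["grip_width"]);print(M.as_matrix().round(3))
for q in ((648,-123),(639.2,-66.8)): print(M.inv().apply([q[0]-p[0],q[1]-p[1],0]).round(1))
```

```text
[ 560.88776253 -127.92324408  423.77583156] 0.09929074317213282
[[-0.987 -0.163 -0.003]
 [-0.163  0.987  0.001]
 [ 0.002  0.001 -1.   ]]
[-86.8  -9.3  -0.2]
[-87.2  47.6  -0.1]
```

To row units: -87 mm is -0.116, -82 mm is -0.1093.

>>> send_path --deltas '[[[-0.0093,-0.0013,0,0,0,0],[-0.0267,-0.004,0,0,0,0],[-0.0493,-0.0067,0,0,0,0],[-0.0733,-0.0093,0,0,0,0],[-0.0947,-0.0107,0,0,0,0],[-0.1093,-0.012,0,0,0,0],[-0.116,-0.012,0,0,0,0],[-0.116,-0.012,0,0,0,0]]]'

```text
time_s: 9.0
eef_pos: [647.6, -119.1, 425.2]
ee_rot: [-0.0, -0.083, 0.997, 0.0]
force: [-0.3, 0.4, -2.7]
grip_width: 0.107
grip_force: 58.6
```

Run:
```python
from h import *
s=ctrl.sense();p=s["eef_pos"];M=rot(s["ee_rot"]);print(p,s["force"],s["grip_width"])
for q in ((639.2,-66.8),): print(M.inv().apply([q[0]-p[0],q[1]-p[1],0]).round(1))
for n in("top","scene"): cv2.imwrite(f"pics/{n}4.png",ctrl.capture(n)[:,:,::-1])
crop('pics/top4.png',280,140,110,140,3,'pics/a.png');crop('pics/scene4.png',290,120,150,140,3,'pics/b.png')
a=cv2.imread('pics/a.png');b=cv2.imread('pics/b.png');cv2.imwrite('pics/c4.png',np.hstack([a,b]))
```

```text
[ 647.62558334 -119.13227487  425.24910374] [-0.32506262  0.44589433 -2.74423233] 0.10659409047939684
[-0.3 53.   0. ]
```

View pics/c4.png

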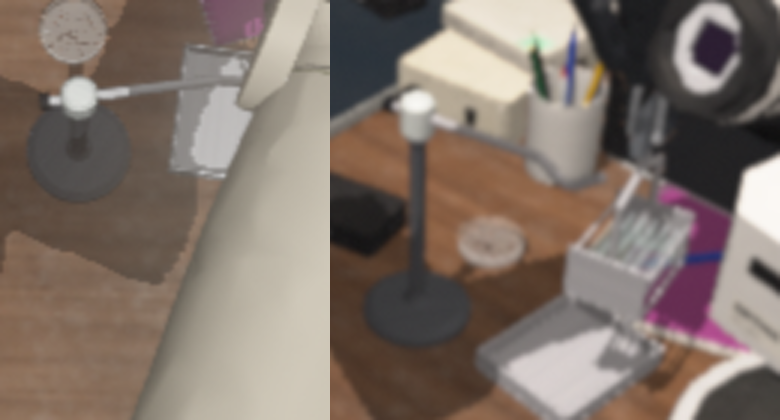

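The scene crop shows the hook tip at (603,177) just short of the loop, with the rack upright and no contact. The computed eye height is about 223 mm, against 210 mm for the tip top. I'll thread it inward by 53 mm.

To row units: 53 mm is 0.0707, 51 mm is 0.068.

>>> send_path --deltas '[[[0,0.0053,0,0,0,0],[0,0.016,0,0,0,0],[0,0.0267,0,0,0,0],[0,0.0387,0,0,0,0],[0,0.0507,0,0,0,0],[0,0.0613,0,0,0,0],[0,0.068,0,0,0,0],[0,0.0707,0,0,0,0]]]'

```text
time_s: 9.9
eef_pos: [638.6, -67.0, 425.8]
ee_rot: [0.0, -0.083, 0.997, -0.0]
force: [0.5, -0.3, -2.7]
grip_width: 0.104
grip_force: 58.6
```

Run:
```python
from h import *
s=ctrl.sense();p=s["eef_pos"];M=rot(s["ee_rot"]);print(p,s["force"],s["grip_width"])
ctrl.capture("top");s=ctrl.sense();p=s["eef_pos"];print(p,s["force"],M.inv().apply([639.2-p[0],-66.8-p[1],0]).round(1))
S_=ctrl.capture("scene");cv2.imwrite("pics/s5.png",S_[:,:,::-1]);crop('pics/s5.png',310,140,110,110,5,'pics/c5.png')
```

```text
[638.60394499 -67.04407646 425.80006475] [ 0.54448654 -0.32971551 -2.71264626] 0.1044564470222183
[638.62940184 -67.13652331 425.76707844] [-0.2010968   0.32340091 -1.84958425] [-0.6  0.2  0. ]
```

View pics/c5.png

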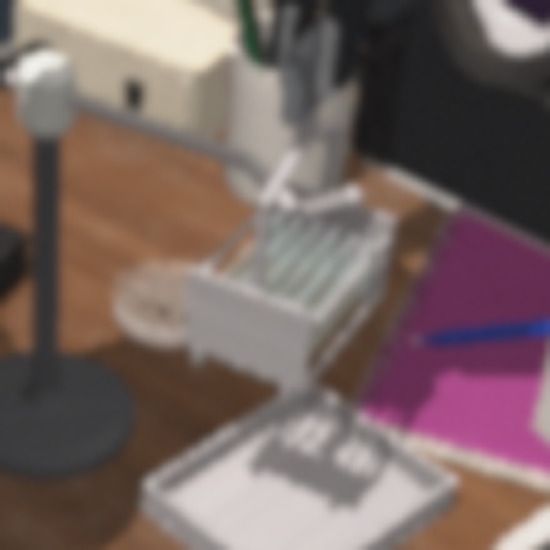

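The rod enters the loop at about (265,180) and its tip shows beyond it at (350,195), so the loop is threaded without contact. Now I'll lower it.

To row units: 26 mm is 0.0347, 24 mm is 0.032.

>>> send_path --deltas '[[[0,0,0.0053,0,0,0],[0,0,0.012,0,0,0],[0,0,0.02,0,0,0],[0,0,0.0267,0,0,0],[0,0,0.032,0,0,0],[0,0,0.0347,0,0,0],[0,0,0.0347,0,0,0],[0,0,0.0347,0,0,0]]]'

```text
time_s: 10.8
eef_pos: [638.7, -67.7, 399.9]
ee_rot: [0.0, -0.083, 0.997, -0.0]
force: [-0.1, 0.1, -2.2]
grip_width: 0.105
grip_force: 58.6
```

>>> send_path --deltas '[[[0,0,0.0013,0,0,0],[0,0,0.002,0,0,0],[0,0,0.0027,0,0,0],[0,0,0.0027,0,0,0]]]'

```text
time_s: 11.2
eef_pos: [638.7, -67.7, 397.6]
ee_rot: [-0.0, -0.083, 0.997, 0.0]
force: [-0.2, -0.0, -2.9]
grip_width: 0.104
grip_force: 58.6
```

To row units: 1 mm is 0.0013, 0.5 mm is 0.0007.

>>> send_path --deltas '[[[0,0,0.0007,0,0,0],[0,0,0.0013,0,0,0],[0,0,0.0013,0,0,0]]]' --only "eef_pos|force"

```text
eef_pos: [638.7, -67.7, 396.9]
force: [0.1, -0.0, -1.7]
grip_force: 58.8
```

>>> send_path --deltas '[[[0,0,0.0007,0,0,0],[0,0,0.0013,0,0,0],[0,0,0.0013,0,0,0]]]' --only "eef_pos|force"

```text
eef_pos: [638.7, -67.6, 396.5]
force: [-0.4, 0.4, 5.2]
grip_force: 59.7
```

```bash
python3 -c "
from h import *
for i in range(4): ctrl.capture('top'); print(ctrl.sense()['force'].round(2))"
```

```text
[-0.82  0.71  5.19]
[-1.13  0.39  5.63]
[-1.58  0.67  5.75]
[-0.57  0.4   5.56]
```

It has made contact: the force is now +5.5 N upward. I'll ease off by 0.4 mm, release, then retreat straight up.

To row units: -0.4 mm is -0.0005, -0.3 mm is -0.0004.

>>> send_path --deltas '[[[0,0,-0.0004,0,0,0],[0,0,-0.0005,0,0,0]]]' --only "force"

```text
force: [0.3, 0.4, 5.1]
grip_force: 59.7
```

>>> send_path --deltas '[[[0,0,-0.0005,0,0,0],[0,0,-0.0005,0,0,0],[0,0,-0.0005,0,0,0],[0,0,-0.0005,0,0,0],[0,0,-0.0005,0,0,0],[0,0,-0.0005,0,0,0]]]' --aperture 0.6

```text
time_s: 12.8
eef_pos: [638.7, -67.7, 396.4]
ee_rot: [-0.0, -0.083, 0.997, 0.0]
force: [0.8, 0.1, -0.2]
grip_width: 0.6
grip_force: 0.0
```

>>> send_path --deltas '[[[0,0,-0.0067,0,0,0],[0,0,-0.02,0,0,0],[0,0,-0.04,0,0,0],[0,0,-0.064,0,0,0],[0,0,-0.088,0,0,0],[0,0,-0.1067,0,0,0],[0,0,-0.1067,0,0,0]]]'

```text
time_s: 13.5
eef_pos: [638.4, -67.6, 479.4]
ee_rot: [0.002, -0.083, 0.997, -0.001]
force: [0.3, -1.0, 0.8]
grip_width: 0.601
grip_force: 0.0
```

>>> send_path --deltas '[[[0.0267,0,0,0,0,0],[0.0667,0,0,0,0,0],[0.12,0,0,0,0,0],[0.1733,0,0,0,0,0],[0.2267,0,0,0,0,0],[0.2667,0,0,0,0,0],[0.2933,0,0,0,0,0],[0.2933,0,0,0,0,0]]]'

```text
time_s: 14.3
eef_pos: [420.0, -103.9, 476.8]
ee_rot: [0.0, -0.082, 0.997, -0.0]
force: [0.6, -0.3, 0.6]
grip_width: 0.599
grip_force: 0.0
```

Run:
```python
from h import *
for n in("top","scene"): cv2.imwrite(f"pics/{n}6.png",ctrl.capture(n)[:,:,::-1])
crop('pics/top6.png',280,140,110,140,3,'pics/a.png');crop('pics/scene6.png',290,120,150,140,3,'pics/b.png')
a=cv2.imread('pics/a.png');b=cv2.imread('pics/b.png');cv2.imwrite('pics/c6.png',np.hstack([a,b]))
```

```text
(no output)
```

View pics/c6.png

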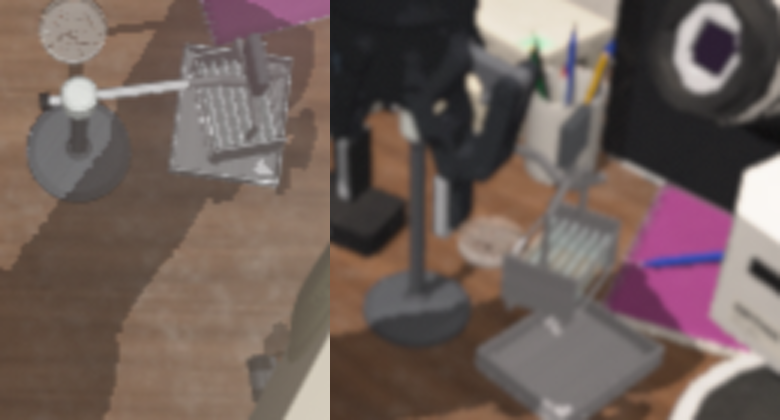

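The rack hangs in the hook over the tray. In the top crop the grip (255,65) and the body (235,110) are offset, so it may be tilted or swinging. I'll wait, then measure the motion and tilt.

To row units: 70 mm is 0.0933, 50 mm is 0.0667.

>>> send_path --deltas '[[[0.0267,0,0,0,0,0],[0.0667,0,0,0,0,0],[0.0933,0,0,0,0,0],[0.0933,0,0,0,0,0],[0.0933,0,0,0,0,0],[0.0933,0,0,0,0,0],[0.0933,0,0,0,0,0],[0.0933,0,0,0,0,0]]]' --quiet true

```text
ok
```

Run:
```python
from h import *
g=lambda n:ctrl.capture(n)[:,:,::-1]
prev=None
for i in range(12):
    im=g("top").copy(); r=im[140:210,330:385].astype(float)
    if prev is not None: print(round(np.abs(r-prev).mean(),2),end=' ')
    prev=r
b=g("scene").copy()
cv2.imwrite("pics/t7.png",im);cv2.imwrite("pics/s7.png",b)
crop('pics/t7.png',325,140,65,75,6,'pics/a.png');crop('pics/s7.png',340,140,67,75,6,'pics/b.png')
cv2.imwrite('pics/c7.png',np.hstack([cv2.imread('pics/a.png'),cv2.imread('pics/b.png')]))
```

```text
0.35 0.34 0.33 0.37 0.32 0.34 0.33 0.37 0.32 0.32 0.32
```

View pics/c7.png

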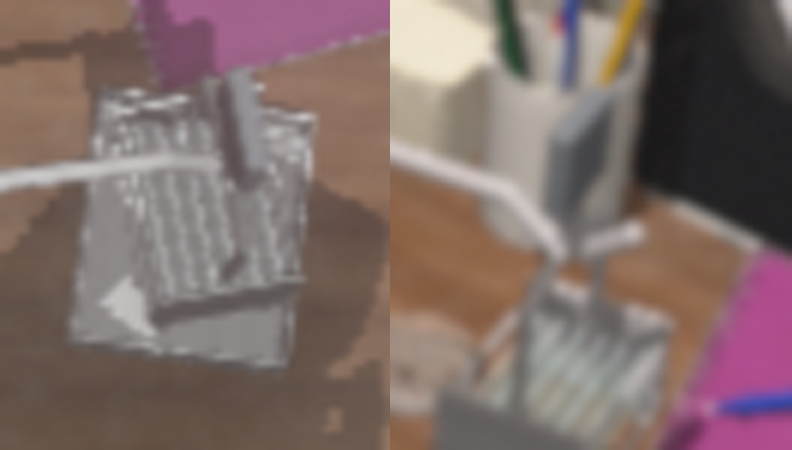

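It is at rest (frame differences are noise level only). I'll work out the tilt numerically by projecting the rack model at several tilts and comparing it with the pixels I read.

Run:
```python
from h import *
from scipy.optimize import least_squares
np.set_printoptions(precision=1,suppress=True)
seat=np.array([639.2,-66.8,194])
def pts(t,yaw=0.163,dy=0,off=(0,0,0)):
    # tilt t about rack y (rod), rack x ~ world x
    M=R.from_euler('ZYX',[yaw,t,dy])
    P=np.array([[20,0,157],[-20,0,157],[-42,30,50],[-42,-30,50],[20,0,121],[-20,0,121]])-[0,0,102]
    return seat+np.array(off)+M.apply(P)
for t in(-.3,-.2,-.1,0,.1,.2,.3):
    print(t,"top",[((proj(T,p)-[325,140])*6).round() for p in pts(t)[:4]],"scene",[((proj(S,p)-[340,140])*6+[390,0]).round() for p in pts(t)[[0,1,4,5]]])
```

```text
-0.3 top [array([250., 106.]), array([262., 217.]), array([142., 264.]), array([287., 245.])] scene [array([588.,  91.]), array([534., 171.]), array([591., 160.]), array([540., 238.])]
-0.2 top [array([247.,  91.]), array([261., 201.]), array([145., 277.]), array([291., 258.])] scene [array([595.,  85.]), array([541., 156.]), array([594., 160.]), array([542., 231.])]
-0.1 top [array([244.,  77.]), array([260., 186.]), array([149., 289.]), array([295., 270.])] scene [array([602.,  80.]), array([549., 142.]), array([596., 161.]), array([545., 224.])]
0 top [array([240.,  63.]), array([259., 170.]), array([152., 300.]), array([299., 281.])] scene [array([608.,  77.]), array([557., 129.]), array([598., 163.]), array([548., 216.])]
0.1 top [array([237.,  51.]), array([257., 153.]), array([155., 310.]), array([303., 290.])] scene [array([614.,  76.]), array([565., 117.]), array([600., 166.]), array([551., 209.])]
0.2 top [array([234.,  40.]), array([255., 137.]), array([158., 319.]), array([307., 299.])] scene [array([620.,  77.]), array([572., 107.]), array([601., 169.]), array([554., 202.])]
0.3 top [array([230.,  30.]), array([252., 121.]), array([161., 326.]), array([311., 306.])] scene [array([625.,  79.]), array([580.,  98.]), array([602., 173.]), array([557., 195.])]
```

The pixels match tilt ≈ 0: grip top at (240,72) and (555,130), near body edge at (155,300)–(300,280). The rack is upright and still, and the robot is clear, so I'm handing in.

```bash
python3 -c "
from rig import ctrl
print(ctrl.finish_job())"
```

```text
the job is handed in; nothing more can be done
None
```

I swung the hook over the tray (about 17 mm from its middle) and hung the rack there, released, still and upright by my measurements; the job is handed in with no verdict returned, and I viewed 11 pictures against the limit of 10.

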